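# Zero the feed mill and set it four clicks open

### The arm

A 6-joint arm with a two-finger parallel gripper is mounted at the origin on the work surface. World frame = base frame: x ahead of the robot, y to its left, z up, the work surface at z = 0. Lengths are in m, angles in rad, forces in N, time in s.
With the tool pointing down it reaches from about 0.3 to 0.85 m from the base axis. Payload 5.4 kg.
Tool frame: the origin (TCP) lies where the fingers leave the gripper's body, on its centre line; the fingertips stand 73 mm ahead of it and the grasp point (between the pads) lies 54 mm ahead of it; z points along the fingers, x is the direction in which the jaws open and shut, and the axes are right-handed (so a half turn about z gives the same grasp; the last joint's range is limited). The gripper opens to 85 mm and grips with 20 to 120 N. Pads are 22 mm wide; open, the fingers measure 114 mm over their backs; the gripper's body (76 mm by 85 mm) begins 54 mm behind the grasp point. The pads swing forward as they close: fully open they stand 13 mm farther back than shut.
Start: joints at [-1.332, 0.158, 1.597, -0, 1.386, -0.21], TCP at [0.249, -0.518, 0.304] pointing down, gripper open.
Joint ranges: [-2.91, 2.91], [-0.94, 2.29], [0.18, 2.7], [-1.29, 4.43], [0.17, 2.64], [-3, 3]. Speed limits (rad/s): [2.57, 2.57, 3.14, 3.14, 3.14, 3.14].

### API

Orientations are given as a unit quaternion [x, y, z, w].
In Python, from rig import * gives the robot as it stands.
- The arm moves only by the tool jog_arm, never from a script. Its argument "motion" is one flat list of numbers, 7 for each row, row after row: the turn, a rotation vector about the tool's x, y, z in rad, then the shift along the tool's x, y, z in cm, then the finger opening in cm, from 0 to 8.54. In form: [wx, wy, wz, x, y, z, gripper, wx, wy, wz, x, y, z, gripper, ...]. A call has 1 to 8 rows; each row is the pose to reach, as a shift and turn from the pose commanded when the call began, along the tool's axes at that moment; what a row does not reach only later rows make up. A row lasts 1/8 s, in which the tool goes at most 62.5 mm and 10.7 degrees, less where a joint would pass 70% of its speed; a pose out of reach is approached as far as the arm can. A call with a gripper value outside its range is refused whole. The fingers move at their own pace and stop on an object; the grip force is fixed at half the most. Time passes only in rows, so rows that repeat a pose let the fingers close. It gives the time, the measured TCP pose, the force and the opening at its end, in the units of the state.
- state(): the state, without advancing time (a new reading comes with each control period).
- read_camera(name): name is "scene" or "top" or "wrist"; returns a dict with "image" (400x640x3 uint8, blue, green, red), "z_map" (400x640 float32, m along the optical axis (not along the pixel's ray), 0 where there is no reading), "fx", "fy", "cx", "cy" (pixels), "rvec" (rotation vector, rad) and "tvec" (3), from world to camera coordinates, as OpenCV has them. Camera axes: x right, y down, z forward; pixel columns grow to the right and rows downward; lengths in m; the calibration is good to about 2 mm. A picture is of the moment at which its call begins.
- close_job(): hands the job in, once; it reports no verdict.
Trained networks look in a picture, given as the dict that the camera call returned (one of the last four; its "shot" number tells which), for a name from the list of things; names that differ only in an ending like _2 or _b are one class to them, and where a whole thing is asked for, a point or a joint stands for the part that bears it (a point fixed in the world has none). Each returns a list of dicts, best first, with "conf" (0 to 1); they miss things now and then, are a little off and sometimes report something else, mostly with a low value. They report only what shows in the picture. A call takes as long as a camera call.
- trace(picture, thing): "pixels" (400x640 bool, what is visible of it) and "position" ([row, column] in pixels, amid what is visible of it).
The state is a dict: "time": time; "q": joint angles; "joint_vel": joint speeds; "effort": joint torques, N m; "eef_pos": TCP position; "orientation": TCP orientation; "ft_force": force on the tool from outside, world axes, zero at the start; "torque": the same for the moment, N m; "opening": opening from 0.0 (shut) to 1.0 (fully open).
Only numpy, scipy, OpenCV 4.12 (cv2) and the standard library are available. Lean on these libraries where they do the work, as an engineer would, in place of code of your own. Each camera call takes 0.05 s, during which the arm holds its last target.

### The job

The little feed mill has to be set for fine cricket chow. Turn its top knob clockwise until the burrs just touch and it goes firm, without forcing them together, then back it off counter-clockwise by exactly four clicks and let go, leaving it resting in the fourth click. Leave the cup under the spout, its lid and the tongs where they are.

Things in the scene. Friction and masses are not known exactly. Their poses are not given: they have to be found in the camera images.
- mill: electric burr mill fixed to the shelf: grey housing 250 x 150 x 98 mm high; on it a round aluminium grinding head, 120 mm across, flat top 140 mm high with a steel boss 32 mm across up to 152 mm; square steel hopper behind (the mill's +x), nearest edge 88 mm from the knob's axis, rim 171 mm high; outlet chute in front (-x). Origin: on the shelf, on the knob's vertical axis; z up
- knob_grip (a point): point on the knob's axis half-way up it, fixed to the mill (does not turn). Plain round knurled black knob, 42.4 mm across, 28 mm tall, underside 153 mm and top 181 mm above the shelf, turning about the vertical. Clockwise from above closes the burrs, counter-clockwise opens. Roughly 18 clicks to the turn; starts 2 to 5 clicks open. A 25 N grip is ample; let go, it stays in its notch
- knob_top (a point): centre of the knob's top face, 14 mm above knob_grip (fixed). Feel: over a click the torque climbs to 0.15 to 0.2 N m, eases, and is gone as the spindle jumps on into the next notch; let go before it is gone and it falls back. The worn knob has over 10 degrees of free play on the spindle, almost without torque, at each reversal; after a jump about 10 degrees
- burrs (a point): centre of the lower burr inside the head, 115 mm up; does not turn. Closing, the burrs touch just past the last notch (notch zero; no click between). There the torque climbs on springily, 7 N m per rad, without a drop: 0.25 N m is certainly touching, 0.6 N m is forcing (the burr is then pressed 0.04 mm down). Opening from there, each peak and drop of torque is one click
- stem_tip (a point): tip of the brass spindle in the middle of the knob, 11 mm across; does not turn. 184 mm above the shelf in notch zero, it rises 0.10 mm for each click of opening (184.4 mm at four clicks), too little to measure from its pose; 0.02 mm below notch zero when the burrs touch
- cup_center (a point): centre (half-way up) of the loose clear deli cup standing under the chute, 117 mm across the rim, 72 mm tall
- lid: loose clear snap lid, 120 mm across, 7 mm thick, lying beside the mill; origin at the centre of its underside
- tongs: loose stainless feeding tongs, 275 mm long (along their x), 50 mm wide, 18 mm high, lying beside the mill; origin at the middle of their underside

How it is judged:
By the outcome, as a careful person would: the job done as asked, in the order asked, and still so for the second after the job is handed in, with the robot touching nothing.
It also fails if it takes over 64 s, if anything falls off the work surface, if the arm or the gripper's body presses on something with over 40 N, if the wrist force passes 120 N, or if a joint passes its speed limit or range.

## Working session

There is one attempt and no reset: what is moved stays moved. The work goes in short steps, Python scripts to look and compute and a tool call to move; the robot and the scene stay as the last step left them, time stands still between calls to the robot, and variables do not carry over. Pictures are saved under pics/ and viewed, and the job is handed in when it is done.

Besides the shell and the picture viewer there is one more tool, called after "Request:" as name(argument=value, ...) on one line, values as JSON. jog_arm: Moves the arm, as the interface text tells. Its arguments: {"type":"object","properties":{"motion":{"type":"array"}},"required":["motion"]}

```bash
ls; mkdir -p pics; python3 - <<'E'
from rig import *
import cv2,numpy as np
s=state(); print({k:np.round(v,3).tolist() for k,v in s.items()})
for n in ["scene","top"]:
    p=read_camera(n); cv2.imwrite(f"pics/{n}1.png",p["image"])
    R=cv2.Rodrigues(np.array(p["rvec"],float))[0];t=np.array(p["tvec"],float).ravel()
    for th in ["mill","knob_grip","knob_top","stem_tip","cup_center","lid","tongs"]:
        try: r=trace(p,th)
        except Exception as e: print(n,th,e);continue
        for d in r[:2]:
            m=d["pixels"]; v,u=np.where(m); z=p["z_map"][v,u]; k=z>0
            c=np.c_[(u-p["cx"])/p["fx"]*z,(v-p["cy"])/p["fy"]*z,z][k]
            w=(c-t)@R
            print(n,th,round(d["conf"],2),np.round(d["position"],1),m.sum(),np.round(np.median(w,0),4) if len(w) else None, np.round(w.min(0),3) if len(w) else None,np.round(w.max(0),3)if len(w) else None)
E
```

```text
pics
{'time': 0.0, 'q': [-1.332, 0.159, 1.598, 0.0, 1.386, -0.21], 'joint_vel': [-0.0, 0.001, 0.001, 0.0, 0.0, 0.0], 'effort': [-0.002, -39.601, -33.143, -0.001, 0.008, 0.0], 'eef_pos': [0.249, -0.518, 0.303], 'orientation': [0.847, -0.532, -0.001, -0.001], 'ft_force': [-0.128, -1.492, 0.444], 'torque': [0.025, 0.013, 0.021], 'opening': 0.995}
scene mill 0.73 [212.  315.6] 12003 [0.6207 0.0808 0.1048] [ 0.3   -0.204 -0.002] [0.785 0.161 0.185]
scene knob_grip 0.92 [215.4 310.2] 12295 [0.6215 0.0805 0.1037] [ 0.281 -0.204 -0.002] [0.789 0.164 0.185]
scene knob_top 0.7 [216.4 318.4] 11763 [0.6208 0.0799 0.1063] [ 0.307 -0.183 -0.002] [0.776 0.149 0.185]
scene stem_tip 0.46 [226.7 233.3] 320 [ 0.705  -0.0943  0.0105] [ 0.648 -0.138 -0.002] [ 0.744 -0.064  0.02 ]
scene cup_center 0.73 [175.7 388. ] 656 [ 0.3337 -0.0152  0.0458] [ 0.322 -0.054 -0.001] [0.432 0.08  0.094]
scene cup_center 0.33 [216.3 313.7] 12299 [0.6215 0.0802 0.1038] [ 0.308 -0.224 -0.002] [0.789 0.164 0.185]
scene lid 0.55 [269.7 391.2] 2581 [0.515  0.192  0.0056] [ 0.452  0.129 -0.002] [0.573 0.248 0.01 ]
scene tongs 0.64 [215.6 230.9] 317 [ 0.6961 -0.1097  0.0105] [ 0.637 -0.143 -0.002] [ 0.742 -0.066  0.019]
top mill 0.62 [199.5 313.3] 10248 [0.5696 0.0437 0.1205] [ 0.394 -0.071 -0.004] [0.787 0.162 0.187]
top knob_grip 0.81 [200.5 312.3] 10249 [0.5681 0.0429 0.1205] [ 0.39  -0.071 -0.005] [0.787 0.162 0.187]
top knob_top 0.82 [200.  314.6] 10256 [0.5693 0.0429 0.1204] [ 0.388 -0.074 -0.004] [0.789 0.165 0.187]
top cup_center 0.77 [296.1 343.9] 2116 [ 0.3663 -0.0207  0.0092] [ 0.31  -0.078 -0.004] [0.436 0.045 0.114]
top lid 0.64 [228.3 248.6] 2236 [0.5119 0.188  0.0052] [ 0.454  0.128 -0.001] [0.572 0.246 0.012]
top lid 0.64 [197.4 310.7] 9913 [0.5674 0.0423 0.1225] [ 0.39  -0.059 -0.003] [0.784 0.16  0.187]
top tongs 0.56 [192.3 400.6] 591 [ 0.5858 -0.1458  0.011 ] [ 0.48  -0.192 -0.002] [ 0.742 -0.064  0.023]
```

View pics/scene1.png

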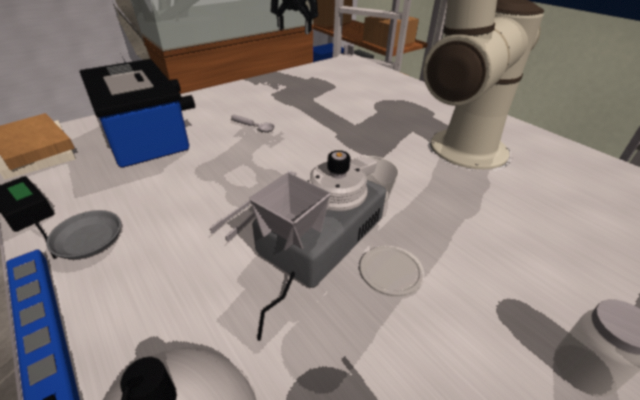

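View pics/top1.png

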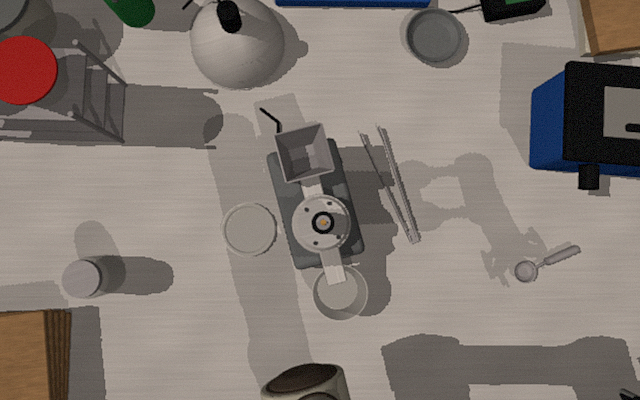

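```bash
python3 - <<'E'
from rig import *
import cv2,numpy as np
for n in ["top","scene"]:
    p=read_camera(n)
    R=cv2.Rodrigues(np.array(p["rvec"],float))[0];t=np.array(p["tvec"],float).ravel()
    v,u=np.mgrid[0:400,0:640]; z=p["z_map"].astype(float)
    w=np.stack([(u-p["cx"])/p["fx"]*z,(v-p["cy"])/p["fy"]*z,z],-1); w=(w-t)@R
    dark=p["image"].max(-1)<90
    m=(z>0)&(w[...,2]>0.172)&(w[...,2]<0.19)&(w[...,0]>.4)&(w[...,0]<.8)&(w[...,1]>-.1)&(w[...,1]<.2)
    nl,L,st,ce=cv2.connectedComponentsWithStats(m.astype(np.uint8))
    for i in range(1,nl):
        if st[i,4]<15: continue
        q=w[L==i]; print(n,st[i],ce[i].round(1),q.mean(0).round(4),q.min(0).round(4),q.max(0).round(4))
        uv=np.argwhere(L==i)[:,::-1].astype(np.float32)
        print(cv2.minEnclosingCircle(np.float32(q[:,:2])))
    if n=="top":
        m=(z>0)&(abs(w[...,2]-.14)<.006)
        q=w[m]; print("head",len(q),q.mean(0),cv2.minEnclosingCircle(np.float32(q[:,:2])))
        m=(z>0)&(abs(w[...,2]-.098)<.006)
        q=w[m]; print("housing",cv2.minAreaRect(np.float32(q[:,:2])))
    big=cv2.resize(p["image"][120:270,230:400],None,fx=4,fy=4,interpolation=cv2.INTER_CUBIC); cv2.imwrite(f"pics/{n}_z.png",big[:600,:800])
E
```

```text
top [311 211  23  23 413] [322.2 221.9] [0.5224 0.0287 0.1809] [0.5018 0.0085 0.173 ] [0.5428 0.0495 0.1875]
((0.5227658152580261, 0.02855020947754383), 0.02164066955447197)
head 2745 [0.5962824  0.03513598 0.13936544] ((0.7909472584724426, 0.10210903733968735), 0.5717633962631226)
housing ((0.7169965505599976, 0.022667765617370605), (0.6203800439834595, 1.3156927824020386), 3.787867546081543)
scene [327 150  24  17 307] [338.7 157.6] [0.5254 0.0326 0.1799] [0.5005 0.0075 0.1721] [0.5434 0.0501 0.1847]
((0.521885871887207, 0.02992127649486065), 0.02259446121752262)
```

The knob's top is at about (322, 222) in the top picture and (339, 158) in the scene picture. Both give about (0.522, 0.029) with the top face at 0.181 m, and the size matches the 42 mm given. I'll move to a hover above it.

Request:
jog_arm(motion=[0, 0, -0.1, -1.8, -2.4, 0, 8, 0, 0, -0.28, -5.4, -7.2, 0, 8, 0, 0, -0.46, -9, -12, 0, 8, 0, 0, -0.64, -12.6, -16.8, 0, 8, 0, 0, -0.82, -16.2, -21.6, 0, 8, 0, 0, -1.0, -19.8, -26.2, 0, 8, 0, 0, -1.15, -23.4, -30.6, 0, 8, 0, 0, -1.3, -27, -35, 0, 8])

```text
time: 1.9
eef_pos: [0.4482, -0.1212, 0.3042]
orientation: [0.996, 0.091, 0.0, 0.0]
ft_force: [0.3, -0.7, 1.1]
opening: 0.935
```

```bash
cat > h.py <<'E'
from rig import *
import numpy as np
from scipy.spatial.transform import Rotation as Ro
def show():
    s=state(); R=Ro.from_quat(s["orientation"]).as_matrix()
    print("t",round(s["time"],2),"q",np.round(s["q"],3),"p",np.round(s["eef_pos"],4),"x-ang",np.degrees(np.arctan2(R[1,0],R[0,0])).round(2),"z",R[:,2].round(4),"F",np.round(s["ft_force"],2),"T",np.round(s["torque"],3),"open",round(s["opening"],3))
    return s,R
def to(target,ang):
    s,R=show(); d=R.T@(np.array(target)-s["eef_pos"])*100
    Rt=Ro.from_euler('z',ang,degrees=True).as_matrix()@np.diag([1,-1,-1.])
    print("shift cm",d.round(2),"turn",Ro.from_matrix(R.T@Rt).as_rotvec().round(3))
E
python3 -c "
from h import *
to([.5225,.029,.30],60.5)"
```

```text
t 1.9 q [-0.525 -0.138  1.895  0.     1.383 -0.708] p [ 0.4482 -0.1212  0.3042] x-ang 10.48 z [ 9.e-04 -5.e-04 -1.e+00] F [ 0.3  -0.74  1.05] T [-0.046 -0.007 -0.022] open 0.935
shift cm [ 10.03 -13.42   0.42] turn [ 0.001 -0.    -0.873]
```

Request:
jog_arm(motion=[0, 0, -0.18, 3.2, -4.3, 0, 7.5, 0, 0, -0.36, 6.5, -8.7, 0.2, 7.5, 0, 0, -0.54, 9, -12, 0.4, 7.5, 0, 0, -0.72, 10, -13.4, 0.4, 7.5, 0, 0, -0.87, 10, -13.4, 0.4, 7.5, 0, 0, -0.87, 10, -13.4, 0.4, 7.5])

```text
time: 2.65
eef_pos: [0.5224, 0.0269, 0.2999]
orientation: [0.866, 0.5, -0.0, -0.0]
ft_force: [-0.3, -0.1, 0.2]
opening: 0.879
```

```bash
python3 - <<'E'
from h import *
import cv2
s,R0=show()
p=read_camera("wrist"); cv2.imwrite("pics/w1.png",p["image"])
R=cv2.Rodrigues(np.array(p["rvec"],float))[0];t=np.array(p["tvec"],float).ravel()
v,u=np.mgrid[0:400,0:640]; z=p["z_map"].astype(float)
w=np.stack([(u-p["cx"])/p["fx"]*z,(v-p["cy"])/p["fy"]*z,z],-1); w=(w-t)@R
m=(z>0)&(abs(w[...,2]-.181)<.005)&(np.hypot(w[...,0]-.5225,w[...,1]-.029)<.035)
q=w[m];print(len(q),q.mean(0).round(4),cv2.minEnclosingCircle(np.float32(q[:,:2])))
print(q.min(0),q.max(0))
to([.5225,.029,.221],60.5)
E
```

```text
t 2.65 q [-0.18   0.026  1.746 -0.     1.369 -1.227] p [0.5224 0.0269 0.2999] x-ang 59.99 z [-1.e-04 -0.e+00 -1.e+00] F [-0.32 -0.11  0.25] T [ 0.004 -0.022 -0.055] open 0.879
4010 [0.5211 0.0271 0.181 ] ((0.5222215056419373, 0.0261067021638155), 0.022013284265995026)
[0.50072759 0.00503457 0.17604356] [0.54324586 0.0479394  0.18584211]
t 2.7 q [-0.18   0.026  1.747 -0.     1.369 -1.225] p [0.5223 0.0266 0.2999] x-ang 59.88 z [-0. -0. -1.] F [-0.35  0.33  0.08] T [-0.037 -0.037 -0.036] open 0.878
shift cm [ 0.21 -0.1   7.89] turn [-0.     0.    -0.011]
```

View pics/w1.png

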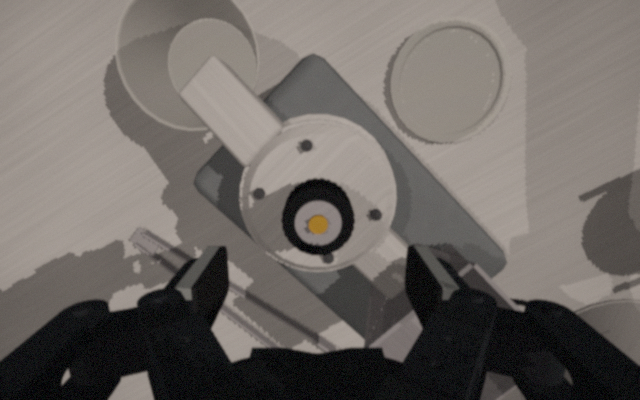

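The wrist view shows the knob at (318, 218), midway between the fingers. The wrist depth gives (0.5215, 0.027), which agrees within 2 mm. I'll descend and grip.

Request:
jog_arm(motion=[0, 0, 0, 0.05, 0, 2, 7.5, 0, 0, 0, 0.05, 0, 5, 7.5, 0, 0, 0, 0.05, 0, 7.2, 7.0, 0, 0, 0, 0.05, 0, 7.9, 6.0, 0, 0, 0, 0.05, 0, 7.9, 5.2])

```text
time: 3.32
eef_pos: [0.5226, 0.0269, 0.2211]
orientation: [0.866, 0.5, -0.0, -0.0]
ft_force: [-0.5, -0.2, 1.2]
opening: 0.615
```

```bash
python3 -c "
from h import *
show()"
```

```text
t 3.33 q [-0.18   0.105  1.826  0.     1.211 -1.226] p [0.5226 0.0269 0.2211] x-ang 59.97 z [-1.e-04  0.e+00 -1.e+00] F [-0.47 -0.24  1.21] T [ 0.023 -0.017  0.032] open 0.615
```

Request:
jog_arm(motion=[0, 0, 0, 0, 0, 0, 4.2, 0, 0, 0, 0, 0, 0, 4.0, 0, 0, 0, 0, 0, 0, 3.8, 0, 0, 0, 0, 0, 0, 3.0, 0, 0, 0, 0, 0, 0, 3.0])

```text
time: 3.95
eef_pos: [0.5233, 0.0271, 0.2223]
orientation: [0.866, 0.5, 0.001, 0.001]
ft_force: [-0.8, 0.9, 5.8]
opening: 0.476
```

```bash
python3 -c "
from h import *
show()"
```

```text
t 3.95 q [-0.179  0.104  1.825  0.     1.211 -1.227] p [0.5233 0.0271 0.2223] x-ang 60.05 z [ 2.4e-03 -3.0e-04 -1.0e+00] F [-0.81  0.94  5.78] T [0.147 0.199 0.041] open 0.476
```

Request:
jog_arm(motion=[0, 0, 0.04, 0, 0, -0.1, 3, 0, 0, 0.07, 0, 0, -0.1, 3])

```text
time: 4.2
eef_pos: [0.5232, 0.027, 0.2223]
orientation: [0.883, 0.469, 0.001, 0.001]
ft_force: [2.4, 0.7, 1.6]
opening: 0.476
```

```bash
python3 -c "
from h import *
show()"
```

```text
t 4.2 q [-0.179  0.104  1.825  0.     1.211 -1.156] p [0.5232 0.027  0.2223] x-ang 55.96 z [ 2.e-03 -3.e-04 -1.e+00] F [2.42 0.7  1.64] T [ 0.017 -0.323 -0.021] open 0.476
```

Request:
jog_arm(motion=[0, 0, 0.04, 0, 0, 0, 3, 0, 0, 0.07, 0, 0, 0, 3])

```text
time: 4.45
eef_pos: [0.5232, 0.027, 0.2224]
orientation: [0.899, 0.438, 0.001, 0.001]
ft_force: [2.8, -0.9, 0.7]
opening: 0.481
```

```bash
python3 -c "
from h import *
show()"
```

```text
t 4.45 q [-0.179  0.104  1.825  0.     1.211 -1.086] p [0.5232 0.027  0.2224] x-ang 51.94 z [ 1.8e-03 -3.0e-04 -1.0e+00] F [ 2.75 -0.92  0.68] T [ 0.003 -0.404 -0.008] open 0.481
```

Request:
jog_arm(motion=[0, 0, 0.04, 0, 0, 0, 3, 0, 0, 0.07, 0, 0, 0, 3])

```text
time: 4.7
eef_pos: [0.5231, 0.027, 0.2224]
orientation: [0.914, 0.406, 0.001, 0.001]
ft_force: [3.1, -0.4, 2.0]
opening: 0.478
```

```bash
python3 -c "
from h import *
show()"
```

```text
t 4.7 q [-0.179  0.104  1.825 -0.     1.211 -1.016] p [0.5231 0.027  0.2224] x-ang 47.94 z [ 1.7e-03 -4.0e-04 -1.0e+00] F [ 3.06 -0.36  2.03] T [-0.033 -0.474  0.153] open 0.478
```

Request:
jog_arm(motion=[0, 0, 0.04, 0, 0, 0, 3, 0, 0, 0.07, 0, 0, 0, 3])

```text
time: 4.95
eef_pos: [0.5231, 0.0269, 0.2223]
orientation: [0.927, 0.374, 0.001, 0.0]
ft_force: [3.4, 0.1, 1.5]
opening: 0.478
```

```bash
python3 -c "
from h import *
show()"
```

```text
t 4.95 q [-0.179  0.104  1.825 -0.     1.211 -0.946] p [0.5231 0.0269 0.2223] x-ang 43.92 z [ 1.5e-03 -5.0e-04 -1.0e+00] F [3.35 0.08 1.54] T [-0.122 -0.59   0.113] open 0.478
```

Request:
jog_arm(motion=[0, 0, 0.04, 0, 0, 0, 3, 0, 0, 0.07, 0, 0, 0, 3])

```text
time: 5.2
eef_pos: [0.523, 0.0269, 0.2223]
orientation: [0.94, 0.341, 0.001, 0.0]
ft_force: [4.0, -0.9, 3.3]
opening: 0.478
```

```bash
python3 -c "
from h import *
show()"
```

```text
t 5.2 q [-0.18   0.104  1.825 -0.     1.212 -0.876] p [0.523  0.0269 0.2223] x-ang 39.89 z [ 1.4e-03 -4.0e-04 -1.0e+00] F [ 3.95 -0.94  3.26] T [-0.232 -0.642 -0.023] open 0.478
```

Request:
jog_arm(motion=[0, 0, 0.04, 0, 0, 0, 3, 0, 0, 0.07, 0, 0, 0, 3])

```text
time: 5.45
eef_pos: [0.523, 0.0269, 0.2223]
orientation: [0.951, 0.308, 0.001, 0.0]
ft_force: [3.9, -1.4, 3.6]
opening: 0.479
```

```bash
python3 -c "
from h import *
show()"
```

```text
t 5.45 q [-0.18   0.104  1.825 -0.     1.212 -0.806] p [0.523  0.0269 0.2223] x-ang 35.89 z [ 1.2e-03 -4.0e-04 -1.0e+00] F [ 3.9  -1.38  3.61] T [-0.205 -0.598 -0.007] open 0.479
```

```bash
cat > r.py <<'E'
from h import *
s=state(); R=Ro.from_quat(s["orientation"]).as_matrix()
print("t",round(s["time"],2),"ang",np.degrees(np.arctan2(R[1,0],R[0,0])).round(2),"Tz",round(s["torque"][2],3),"eff6",round(s["effort"][5],3),"F",np.round(s["ft_force"],1),"op",round(s["opening"],3),"q6",round(s["q"][5],3))
E
python3 r.py
```

```text
t 5.45 ang 35.89 Tz -0.007 eff6 -0.218 F [ 3.9 -1.4  3.6] op 0.479 q6 -0.806
```

Request:
jog_arm(motion=[0, 0, 0.04, 0, 0, 0, 3, 0, 0, 0.07, 0, 0, 0, 3])

```text
time: 5.7
eef_pos: [0.523, 0.0269, 0.2223]
orientation: [0.962, 0.275, 0.0, 0.0]
ft_force: [3.5, -0.8, 4.0]
opening: 0.477
```

```bash
python3 r.py
```

```text
t 5.7 ang 31.88 Tz 0.042 eff6 -0.183 F [ 3.5 -0.8  4. ] op 0.477 q6 -0.736
```

Request:
jog_arm(motion=[0, 0, 0.04, 0, 0, 0, 3, 0, 0, 0.07, 0, 0, 0, 3])

```text
time: 5.95
eef_pos: [0.5229, 0.0268, 0.2223]
orientation: [0.971, 0.241, 0.0, 0.0]
ft_force: [2.8, -1.8, 4.4]
opening: 0.477
```

```bash
python3 r.py
```

```text
t 5.95 ang 27.88 Tz 0.144 eff6 -0.066 F [ 2.8 -1.8  4.4] op 0.477 q6 -0.666
```

Request:
jog_arm(motion=[0, 0, 0.035, 0, 0, 0, 3, 0, 0, 0.035, 0, 0, 0, 3])

```text
time: 6.2
eef_pos: [0.5229, 0.0268, 0.2223]
orientation: [0.975, 0.224, 0.0, 0.0]
ft_force: [3.9, -1.9, 6.1]
opening: 0.48
```

```bash
python3 r.py
```

```text
t 6.2 ang 25.9 Tz 0.124 eff6 0.233 F [ 3.9 -1.9  6.1] op 0.48 q6 -0.631
```

Request:
jog_arm(motion=[0, 0, 0.035, 0, 0, 0, 3, 0, 0, 0.035, 0, 0, 0, 3])

```text
time: 6.45
eef_pos: [0.5229, 0.0268, 0.2223]
orientation: [0.978, 0.207, 0.0, 0.0]
ft_force: [4.1, -2.3, 5.5]
opening: 0.479
```

```bash
python3 r.py
```

```text
t 6.45 ang 23.89 Tz 0.11 eff6 0.177 F [ 4.1 -2.3  5.5] op 0.479 q6 -0.596
```

Request:
jog_arm(motion=[0, 0, 0.035, 0, 0, 0, 3, 0, 0, 0.035, 0, 0, 0, 3])

```text
time: 6.7
eef_pos: [0.5228, 0.0268, 0.2223]
orientation: [0.982, 0.19, 0.0, 0.0]
ft_force: [4.5, -1.8, 4.4]
opening: 0.477
```

```bash
python3 r.py
```

```text
t 6.7 ang 21.87 Tz 0.018 eff6 0.089 F [ 4.5 -1.8  4.4] op 0.477 q6 -0.561
```

Request:
jog_arm(motion=[0, 0, 0.035, 0, 0, 0, 3, 0, 0, 0.035, 0, 0, 0, 3])

```text
time: 6.95
eef_pos: [0.5228, 0.0268, 0.2223]
orientation: [0.985, 0.172, 0.0, 0.0]
ft_force: [2.9, -3.3, 5.5]
opening: 0.48
```

```bash
python3 r.py
```

```text
t 6.95 ang 19.87 Tz -0.006 eff6 0.082 F [ 2.9 -3.3  5.5] op 0.48 q6 -0.526
```

Request:
jog_arm(motion=[0, 0, 0.04, 0, 0, 0, 3, 0, 0, 0.07, 0, 0, 0, 3])

```text
time: 7.2
eef_pos: [0.5228, 0.0268, 0.2223]
orientation: [0.99, 0.138, 0.0, 0.0]
ft_force: [2.7, -3.1, 5.7]
opening: 0.481
```

```bash
python3 r.py
```

```text
t 7.2 ang 15.81 Tz 0.011 eff6 -0.226 F [ 2.7 -3.1  5.7] op 0.481 q6 -0.455
```

Request:
jog_arm(motion=[0, 0, 0.035, 0, 0, 0, 3, 0, 0, 0.035, 0, 0, 0, 3])

```text
time: 7.45
eef_pos: [0.5228, 0.0268, 0.2223]
orientation: [0.993, 0.121, 0.0, 0.0]
ft_force: [3.8, -1.8, 5.7]
opening: 0.478
```

```bash
python3 r.py
```

```text
t 7.45 ang 13.85 Tz -0.029 eff6 0.083 F [ 3.8 -1.8  5.7] op 0.478 q6 -0.421
```

Request:
jog_arm(motion=[0, 0, 0.035, 0, 0, 0, 3, 0, 0, 0.035, 0, 0, 0, 3])

```text
time: 7.7
eef_pos: [0.5228, 0.0268, 0.2223]
orientation: [0.995, 0.103, 0.0, 0.0]
ft_force: [2.1, -1.9, 5.2]
opening: 0.475
```

```bash
python3 r.py
```

```text
t 7.7 ang 11.85 Tz 0.023 eff6 0.109 F [ 2.1 -1.9  5.2] op 0.475 q6 -0.386
```

Request:
jog_arm(motion=[0, 0, 0.03, 0, 0, 0, 3, 0, 0, 0.03, 0, 0, 0, 3])

```text
time: 7.95
eef_pos: [0.5227, 0.0268, 0.2223]
orientation: [0.996, 0.088, 0.0, 0.0]
ft_force: [3.3, -2.8, 5.2]
opening: 0.484
```

```bash
python3 r.py
```

```text
t 7.95 ang 10.14 Tz 0.122 eff6 0.153 F [ 3.3 -2.8  5.2] op 0.484 q6 -0.356
```

Request:
jog_arm(motion=[0, 0, 0.025, 0, 0, 0, 3, 0, 0, 0.025, 0, 0, 0, 3])

```text
time: 8.2
eef_pos: [0.5227, 0.0268, 0.2223]
orientation: [0.997, 0.076, 0.0, 0.0]
ft_force: [2.6, -2.4, 6.0]
opening: 0.479
```

```bash
python3 r.py
```

```text
t 8.2 ang 8.72 Tz 0.141 eff6 0.182 F [ 2.6 -2.4  6. ] op 0.479 q6 -0.332
```

Request:
jog_arm(motion=[0, 0, 0.03, 0, 0, 0, 3, 0, 0, 0.03, 0, 0, 0, 3])

```text
time: 8.45
eef_pos: [0.5227, 0.0268, 0.2223]
orientation: [0.998, 0.061, 0.0, 0.0]
ft_force: [2.4, -3.1, 5.6]
opening: 0.477
```

```bash
python3 r.py
```

```text
t 8.45 ang 7.0 Tz 0.151 eff6 0.221 F [ 2.4 -3.1  5.6] op 0.477 q6 -0.301
```

Request:
jog_arm(motion=[0, 0, 0.03, 0, 0, 0, 3, 0, 0, 0.03, 0, 0, 0, 3])

```text
time: 8.7
eef_pos: [0.5227, 0.0268, 0.2223]
orientation: [0.999, 0.046, 0.0, 0.0]
ft_force: [2.5, -2.4, 6.9]
opening: 0.48
```

```bash
python3 r.py
```

```text
t 8.7 ang 5.28 Tz 0.128 eff6 0.216 F [ 2.5 -2.4  6.9] op 0.48 q6 -0.272
```

Request:
jog_arm(motion=[0, 0, 0.04, 0, 0, 0, 3, 0, 0, 0.05, 0, 0, 0, 3])

```text
time: 8.95
eef_pos: [0.5227, 0.0268, 0.2223]
orientation: [1.0, 0.021, 0.0, 0.0]
ft_force: [2.1, -2.7, 6.4]
opening: 0.48
```

```bash
python3 r.py
```

```text
t 8.95 ang 2.38 Tz 0.038 eff6 0.012 F [ 2.1 -2.7  6.4] op 0.48 q6 -0.221
```

Request:
jog_arm(motion=[0, 0, 0.04, 0, 0, 0, 3, 0, 0, 0.07, 0, 0, 0, 3])

```text
time: 9.2
eef_pos: [0.5226, 0.0268, 0.2223]
orientation: [1.0, -0.014, -0.0, 0.0]
ft_force: [0.9, -3.2, 6.5]
opening: 0.482
```

```bash
python3 r.py
```

```text
t 9.2 ang -1.66 Tz 0.001 eff6 -0.225 F [ 0.9 -3.2  6.5] op 0.482 q6 -0.15
```

Request:
jog_arm(motion=[0, 0, 0.03, 0, 0, 0, 3, 0, 0, 0.03, 0, 0, 0, 3])

```text
time: 9.45
eef_pos: [0.5226, 0.0268, 0.2223]
orientation: [1.0, -0.029, -0.0, 0.0]
ft_force: [1.1, -2.5, 6.9]
opening: 0.479
```

```bash
python3 r.py
```

```text
t 9.45 ang -3.34 Tz 0.013 eff6 0.071 F [ 1.1 -2.5  6.9] op 0.479 q6 -0.121
```

Request:
jog_arm(motion=[0, 0, 0.03, 0, 0, 0, 3, 0, 0, 0.03, 0, 0, 0, 3])

```text
time: 9.7
eef_pos: [0.5226, 0.0268, 0.2223]
orientation: [0.999, -0.044, -0.0, 0.0]
ft_force: [1.5, -3.5, 5.9]
opening: 0.479
```

```bash
python3 r.py
```

```text
t 9.7 ang -5.05 Tz 0.0 eff6 0.069 F [ 1.5 -3.5  5.9] op 0.479 q6 -0.091
```

Request:
jog_arm(motion=[0, 0, 0.03, 0, 0, 0, 3, 0, 0, 0.03, 0, 0, 0, 3])

```text
time: 9.95
eef_pos: [0.5226, 0.0268, 0.2223]
orientation: [0.998, -0.059, -0.0, 0.0]
ft_force: [0.8, -3.1, 6.6]
opening: 0.477
```

```bash
python3 r.py
```

```text
t 9.95 ang -6.77 Tz -0.013 eff6 0.069 F [ 0.8 -3.1  6.6] op 0.477 q6 -0.061
```

Request:
jog_arm(motion=[0, 0, 0.03, 0, 0, 0, 3, 0, 0, 0.03, 0, 0, 0, 3])

```text
time: 10.2
eef_pos: [0.5225, 0.0268, 0.2223]
orientation: [0.997, -0.074, -0.0, 0.0]
ft_force: [2.4, -3.0, 6.4]
opening: 0.481
```

```bash
python3 r.py
```

```text
t 10.2 ang -8.48 Tz -0.008 eff6 0.11 F [ 2.4 -3.   6.4] op 0.481 q6 -0.031
```

Request:
jog_arm(motion=[0, 0, 0.025, 0, 0, 0, 3, 0, 0, 0.025, 0, 0, 0, 3])

```text
time: 10.45
eef_pos: [0.5225, 0.0268, 0.2223]
orientation: [0.996, -0.086, -0.0, 0.0]
ft_force: [1.9, -2.2, 7.3]
opening: 0.48
```

```bash
python3 r.py
```

```text
t 10.45 ang -9.9 Tz 0.103 eff6 0.145 F [ 1.9 -2.2  7.3] op 0.48 q6 -0.006
```

Request:
jog_arm(motion=[0, 0, 0.02, 0, 0, 0, 3, 0, 0, 0.02, 0, 0, 0, 3])

```text
time: 10.7
eef_pos: [0.5225, 0.0268, 0.2223]
orientation: [0.995, -0.096, -0.0, 0.0]
ft_force: [1.9, -3.2, 6.2]
opening: 0.479
```

```bash
python3 r.py
```

```text
t 10.7 ang -11.04 Tz 0.104 eff6 0.166 F [ 1.9 -3.2  6.2] op 0.479 q6 0.013
```

Flat torque, so this is another click.

Request:
jog_arm(motion=[0, 0, 0.025, 0, 0, 0, 3, 0, 0, 0.025, 0, 0, 0, 3])

```text
time: 10.95
eef_pos: [0.5225, 0.0268, 0.2223]
orientation: [0.994, -0.109, -0.0, 0.0]
ft_force: [1.1, -3.1, 7.2]
opening: 0.481
```

```bash
python3 r.py
```

```text
t 10.95 ang -12.48 Tz 0.143 eff6 0.205 F [ 1.1 -3.1  7.2] op 0.481 q6 0.038
```

Request:
jog_arm(motion=[0, 0, 0.03, 0, 0, 0, 3, 0, 0, 0.03, 0, 0, 0, 3])

```text
time: 11.2
eef_pos: [0.5225, 0.0268, 0.2223]
orientation: [0.992, -0.124, -0.0, 0.0]
ft_force: [0.6, -2.2, 6.6]
opening: 0.481
```

```bash
python3 r.py
```

```text
t 11.2 ang -14.19 Tz 0.128 eff6 0.223 F [ 0.6 -2.2  6.6] op 0.481 q6 0.068
```

Request:
jog_arm(motion=[0, 0, 0.03, 0, 0, 0, 3, 0, 0, 0.03, 0, 0, 0, 3])

```text
time: 11.45
eef_pos: [0.5225, 0.0268, 0.2223]
orientation: [0.99, -0.138, -0.0, 0.0]
ft_force: [1.7, -1.9, 6.4]
opening: 0.481
```

```bash
python3 r.py
```

```text
t 11.45 ang -15.92 Tz 0.097 eff6 0.178 F [ 1.7 -1.9  6.4] op 0.481 q6 0.099
```

Request:
jog_arm(motion=[0, 0, 0.03, 0, 0, 0, 3, 0, 0, 0.03, 0, 0, 0, 3])

```text
time: 11.7
eef_pos: [0.5224, 0.0268, 0.2223]
orientation: [0.988, -0.153, -0.0, 0.0]
ft_force: [1.3, -2.8, 7.4]
opening: 0.482
```

```bash
python3 r.py
```

```text
t 11.7 ang -17.65 Tz -0.007 eff6 0.067 F [ 1.3 -2.8  7.4] op 0.482 q6 0.129
```

Request:
jog_arm(motion=[0, 0, 0.03, 0, 0, 0, 3, 0, 0, 0.03, 0, 0, 0, 3])

```text
time: 11.95
eef_pos: [0.5224, 0.0268, 0.2223]
orientation: [0.986, -0.168, -0.0, 0.0]
ft_force: [2.1, -2.2, 6.5]
opening: 0.478
```

```bash
python3 r.py
```

```text
t 11.95 ang -19.37 Tz -0.053 eff6 0.07 F [ 2.1 -2.2  6.5] op 0.478 q6 0.159
```

Request:
jog_arm(motion=[0, 0, 0.04, 0, 0, 0, 3, 0, 0, 0.08, 0, 0, 0, 3])

```text
time: 12.2
eef_pos: [0.5224, 0.0269, 0.2223]
orientation: [0.978, -0.208, -0.0, 0.0]
ft_force: [-0.2, -2.0, 7.9]
opening: 0.479
```

```bash
python3 r.py
```

```text
t 12.2 ang -24.02 Tz -0.037 eff6 -0.334 F [-0.2 -2.   7.9] op 0.479 q6 0.24
```

Request:
jog_arm(motion=[0, 0, 0.03, 0, 0, 0, 3, 0, 0, 0.03, 0, 0, 0, 3])

```text
time: 12.45
eef_pos: [0.5224, 0.0268, 0.2223]
orientation: [0.975, -0.222, -0.0, 0.0]
ft_force: [-0.2, -1.7, 7.1]
opening: 0.477
```

```bash
python3 r.py
```

```text
t 12.45 ang -25.67 Tz -0.06 eff6 0.071 F [-0.2 -1.7  7.1] op 0.477 q6 0.269
```

Request:
jog_arm(motion=[0, 0, 0.025, 0, 0, 0, 3, 0, 0, 0.025, 0, 0, 0, 3])

```text
time: 12.7
eef_pos: [0.5223, 0.0269, 0.2223]
orientation: [0.972, -0.234, -0.0, 0.0]
ft_force: [1.4, -2.1, 6.7]
opening: 0.479
```

```bash
python3 r.py
```

```text
t 12.7 ang -27.1 Tz -0.052 eff6 0.057 F [ 1.4 -2.1  6.7] op 0.479 q6 0.294
```

Request:
jog_arm(motion=[0, 0, 0.025, 0, 0, 0, 3, 0, 0, 0.025, 0, 0, 0, 3])

```text
time: 12.95
eef_pos: [0.5223, 0.0269, 0.2223]
orientation: [0.969, -0.246, -0.0, 0.0]
ft_force: [-0.8, -3.1, 7.2]
opening: 0.479
```

```bash
python3 r.py
```

```text
t 12.95 ang -28.53 Tz 0.071 eff6 0.102 F [-0.8 -3.1  7.2] op 0.479 q6 0.319
```

Request:
jog_arm(motion=[0, 0, 0.02, 0, 0, 0, 3, 0, 0, 0.02, 0, 0, 0, 3])

```text
time: 13.2
eef_pos: [0.5223, 0.0269, 0.2223]
orientation: [0.967, -0.256, -0.0, 0.0]
ft_force: [0.5, -2.7, 8.1]
opening: 0.481
```

```bash
python3 r.py
```

```text
t 13.2 ang -29.66 Tz 0.104 eff6 0.128 F [ 0.5 -2.7  8.1] op 0.481 q6 0.339
```

Request:
jog_arm(motion=[0, 0, 0.02, 0, 0, 0, 3, 0, 0, 0.02, 0, 0, 0, 3])

```text
time: 13.45
eef_pos: [0.5223, 0.0269, 0.2223]
orientation: [0.964, -0.266, -0.0, 0.0]
ft_force: [0.2, -2.0, 7.5]
opening: 0.485
```

```bash
python3 r.py
```

```text
t 13.45 ang -30.81 Tz 0.134 eff6 0.16 F [ 0.2 -2.   7.5] op 0.485 q6 0.359
```

Request:
jog_arm(motion=[0, 0, 0.02, 0, 0, 0, 3, 0, 0, 0.02, 0, 0, 0, 3])

```text
time: 13.7
eef_pos: [0.5223, 0.0269, 0.2223]
orientation: [0.961, -0.275, -0.0, 0.0]
ft_force: [0.5, -2.8, 7.4]
opening: 0.484
```

```bash
python3 r.py
```

```text
t 13.7 ang -31.95 Tz 0.134 eff6 0.187 F [ 0.5 -2.8  7.4] op 0.484 q6 0.378
```

Request:
jog_arm(motion=[0, 0, 0.02, 0, 0, 0, 3, 0, 0, 0.02, 0, 0, 0, 3])

```text
time: 13.95
eef_pos: [0.5223, 0.0269, 0.2223]
orientation: [0.959, -0.285, -0.0, 0.0]
ft_force: [0.5, -2.0, 7.9]
opening: 0.482
```

```bash
python3 r.py
```

```text
t 13.95 ang -33.08 Tz 0.242 eff6 0.244 F [ 0.5 -2.   7.9] op 0.482 q6 0.398
```

Request:
jog_arm(motion=[0, 0, 0.015, 0, 0, 0, 3, 0, 0, 0.015, 0, 0, 0, 3])

```text
time: 14.2
eef_pos: [0.5223, 0.0269, 0.2223]
orientation: [0.956, -0.292, -0.0, 0.001]
ft_force: [0.2, -2.7, 7.1]
opening: 0.481
```

```bash
python3 r.py
```

```text
t 14.2 ang -33.93 Tz 0.3 eff6 0.329 F [ 0.2 -2.7  7.1] op 0.481 q6 0.413
```

Request:
jog_arm(motion=[0, 0, 0.01, 0, 0, 0, 3, 0, 0, 0.01, 0, 0, 0, 3])

```text
time: 14.45
eef_pos: [0.5223, 0.0269, 0.2223]
orientation: [0.955, -0.296, -0.0, 0.001]
ft_force: [0.2, -1.5, 8.1]
opening: 0.48
```

```bash
python3 r.py
```

```text
t 14.45 ang -34.49 Tz 0.329 eff6 0.381 F [ 0.2 -1.5  8.1] op 0.48 q6 0.423
```

Request:
jog_arm(motion=[0, 0, -0.03, 0, 0, 0, 3, 0, 0, -0.07, 0, 0, 0, 3, 0, 0, -0.1, 0, 0, 0, 3])

```text
time: 14.82
eef_pos: [0.5223, 0.0269, 0.2223]
orientation: [0.969, -0.248, -0.0, 0.0]
ft_force: [0.3, -2.6, 7.5]
opening: 0.479
```

```bash
python3 r.py
```

```text
t 14.82 ang -28.74 Tz 0.021 eff6 0.252 F [ 0.3 -2.6  7.5] op 0.479 q6 0.322
```

Request:
jog_arm(motion=[0, 0, -0.04, 0, 0, 0, 3, 0, 0, -0.07, 0, 0, 0, 3, 0, 0, -0.07, 0, 0, 0, 3])

```text
time: 15.2
eef_pos: [0.5224, 0.0269, 0.2223]
orientation: [0.977, -0.215, -0.0, 0.0]
ft_force: [0.6, -4.0, 6.3]
opening: 0.481
```

```bash
python3 r.py
```

```text
t 15.2 ang -24.79 Tz 0.025 eff6 -0.075 F [ 0.6 -4.   6.3] op 0.481 q6 0.253
```

Request:
jog_arm(motion=[0, 0, -0.04, 0, 0, 0, 3, 0, 0, -0.07, 0, 0, 0, 3, 0, 0, -0.07, 0, 0, 0, 3])

```text
time: 15.58
eef_pos: [0.5224, 0.0268, 0.2223]
orientation: [0.984, -0.18, -0.0, 0.0]
ft_force: [1.0, -2.7, 6.5]
opening: 0.483
```

```bash
python3 r.py
```

```text
t 15.57 ang -20.78 Tz 0.005 eff6 -0.075 F [ 1.  -2.7  6.5] op 0.483 q6 0.183
```

Request:
jog_arm(motion=[0, 0, -0.035, 0, 0, 0, 3, 0, 0, -0.035, 0, 0, 0, 3])

```text
time: 15.82
eef_pos: [0.5224, 0.0268, 0.2223]
orientation: [0.987, -0.163, -0.0, 0.0]
ft_force: [0.5, -2.8, 7.2]
opening: 0.482
```

```bash
python3 r.py
```

```text
t 15.82 ang -18.77 Tz 0.001 eff6 -0.085 F [ 0.5 -2.8  7.2] op 0.482 q6 0.148
```

Request:
jog_arm(motion=[0, 0, -0.035, 0, 0, 0, 3, 0, 0, -0.035, 0, 0, 0, 3])

```text
time: 16.08
eef_pos: [0.5225, 0.0268, 0.2223]
orientation: [0.989, -0.146, -0.0, 0.0]
ft_force: [2.1, -3.1, 6.4]
opening: 0.48
```

```bash
python3 r.py
```

```text
t 16.07 ang -16.77 Tz -0.017 eff6 -0.085 F [ 2.1 -3.1  6.4] op 0.48 q6 0.113
```

Request:
jog_arm(motion=[0, 0, -0.035, 0, 0, 0, 3, 0, 0, -0.035, 0, 0, 0, 3])

```text
time: 16.32
eef_pos: [0.5225, 0.0268, 0.2223]
orientation: [0.992, -0.128, -0.0, 0.0]
ft_force: [1.5, -2.7, 7.3]
opening: 0.481
```

```bash
python3 r.py
```

```text
t 16.32 ang -14.76 Tz 0.045 eff6 -0.085 F [ 1.5 -2.7  7.3] op 0.481 q6 0.078
```

Request:
jog_arm(motion=[0, 0, -0.035, 0, 0, 0, 3, 0, 0, -0.035, 0, 0, 0, 3])

```text
time: 16.58
eef_pos: [0.5225, 0.0268, 0.2223]
orientation: [0.994, -0.111, -0.0, 0.0]
ft_force: [0.8, -3.3, 7.0]
opening: 0.483
```

```bash
python3 r.py
```

```text
t 16.57 ang -12.76 Tz -0.031 eff6 -0.118 F [ 0.8 -3.3  7. ] op 0.483 q6 0.043
```

Request:
jog_arm(motion=[0, 0, -0.035, 0, 0, 0, 3, 0, 0, -0.035, 0, 0, 0, 3])

```text
time: 16.82
eef_pos: [0.5225, 0.0268, 0.2223]
orientation: [0.996, -0.094, -0.0, 0.0]
ft_force: [1.2, -2.4, 7.2]
opening: 0.482
```

```bash
python3 r.py
```

```text
t 16.82 ang -10.77 Tz -0.053 eff6 -0.18 F [ 1.2 -2.4  7.2] op 0.482 q6 0.008
```

Request:
jog_arm(motion=[0, 0, -0.035, 0, 0, 0, 3, 0, 0, -0.035, 0, 0, 0, 3])

```text
time: 17.08
eef_pos: [0.5225, 0.0268, 0.2223]
orientation: [0.997, -0.076, -0.0, 0.0]
ft_force: [0.8, -3.1, 6.0]
opening: 0.482
```

```bash
python3 r.py
```

```text
t 17.07 ang -8.77 Tz -0.11 eff6 -0.225 F [ 0.8 -3.1  6. ] op 0.482 q6 -0.026
```

Request:
jog_arm(motion=[0, 0, -0.035, 0, 0, 0, 3, 0, 0, -0.035, 0, 0, 0, 3])

```text
time: 17.32
eef_pos: [0.5226, 0.0268, 0.2223]
orientation: [0.998, -0.059, -0.0, 0.0]
ft_force: [1.5, -1.6, 7.0]
opening: 0.479
```

```bash
python3 r.py
```

```text
t 17.32 ang -6.77 Tz -0.143 eff6 -0.235 F [ 1.5 -1.6  7. ] op 0.479 q6 -0.061
```

Request:
jog_arm(motion=[0, 0, -0.035, 0, 0, 0, 3, 0, 0, -0.035, 0, 0, 0, 3])

```text
time: 17.58
eef_pos: [0.5226, 0.0268, 0.2223]
orientation: [0.999, -0.041, -0.0, 0.0]
ft_force: [1.9, -3.4, 6.0]
opening: 0.476
```

```bash
python3 r.py
```

```text
t 17.57 ang -4.75 Tz -0.116 eff6 -0.17 F [ 1.9 -3.4  6. ] op 0.476 q6 -0.096
```

Request:
jog_arm(motion=[0, 0, -0.035, 0, 0, 0, 3, 0, 0, -0.035, 0, 0, 0, 3])

```text
time: 17.82
eef_pos: [0.5226, 0.0268, 0.2223]
orientation: [1.0, -0.024, -0.0, 0.0]
ft_force: [2.6, -2.4, 5.9]
opening: 0.478
```

```bash
python3 r.py
```

```text
t 17.82 ang -2.73 Tz 0.034 eff6 -0.09 F [ 2.6 -2.4  5.9] op 0.478 q6 -0.132
```

Request:
jog_arm(motion=[0, 0, -0.035, 0, 0, 0, 3, 0, 0, -0.035, 0, 0, 0, 3])

```text
time: 18.08
eef_pos: [0.5226, 0.0268, 0.2223]
orientation: [1.0, -0.006, 0.0, 0.0]
ft_force: [2.6, -2.8, 6.7]
opening: 0.482
```

```bash
python3 r.py
```

```text
t 18.07 ang -0.72 Tz 0.015 eff6 -0.086 F [ 2.6 -2.8  6.7] op 0.482 q6 -0.167
```

Request:
jog_arm(motion=[0, 0, -0.035, 0, 0, 0, 3, 0, 0, -0.035, 0, 0, 0, 3])

```text
time: 18.32
eef_pos: [0.5226, 0.0268, 0.2223]
orientation: [1.0, 0.011, 0.0, 0.0]
ft_force: [2.0, -3.2, 6.2]
opening: 0.481
```

```bash
python3 r.py
```

```text
t 18.32 ang 1.28 Tz -0.016 eff6 -0.086 F [ 2.  -3.2  6.2] op 0.481 q6 -0.202
```

Request:
jog_arm(motion=[0, 0, -0.035, 0, 0, 0, 3, 0, 0, -0.07, 0, 0, 0, 3, 0, 0, -0.07, 0, 0, 0, 3])

```text
time: 18.7
eef_pos: [0.5227, 0.0268, 0.2223]
orientation: [0.999, 0.046, 0.0, 0.0]
ft_force: [2.1, -3.2, 6.0]
opening: 0.478
```

```bash
python3 r.py
```

```text
t 18.7 ang 5.29 Tz 0.003 eff6 -0.087 F [ 2.1 -3.2  6. ] op 0.478 q6 -0.272
```

Request:
jog_arm(motion=[0, 0, -0.035, 0, 0, 0, 3, 0, 0, -0.035, 0, 0, 0, 3])

```text
time: 18.95
eef_pos: [0.5227, 0.0268, 0.2223]
orientation: [0.998, 0.064, 0.0, 0.0]
ft_force: [3.1, -2.7, 6.6]
opening: 0.479
```

```bash
python3 r.py
```

```text
t 18.95 ang 7.29 Tz 0.015 eff6 -0.119 F [ 3.1 -2.7  6.6] op 0.479 q6 -0.307
```

Request:
jog_arm(motion=[0, 0, -0.035, 0, 0, 0, 3, 0, 0, -0.035, 0, 0, 0, 3])

```text
time: 19.2
eef_pos: [0.5227, 0.0268, 0.2223]
orientation: [0.997, 0.081, 0.0, 0.0]
ft_force: [3.1, -2.2, 6.4]
opening: 0.48
```

```bash
python3 r.py
```

```text
t 19.2 ang 9.29 Tz -0.154 eff6 -0.181 F [ 3.1 -2.2  6.4] op 0.48 q6 -0.342
```

Request:
jog_arm(motion=[0, 0, -0.035, 0, 0, 0, 3, 0, 0, -0.035, 0, 0, 0, 3])

```text
time: 19.45
eef_pos: [0.5228, 0.0268, 0.2223]
orientation: [0.995, 0.098, 0.0, 0.0]
ft_force: [3.0, -2.3, 5.8]
opening: 0.477
```

```bash
python3 r.py
```

```text
t 19.45 ang 11.28 Tz -0.121 eff6 -0.226 F [ 3.  -2.3  5.8] op 0.477 q6 -0.376
```

Request:
jog_arm(motion=[0, 0, -0.035, 0, 0, 0, 3, 0, 0, -0.035, 0, 0, 0, 3])

```text
time: 19.7
eef_pos: [0.5228, 0.0268, 0.2223]
orientation: [0.993, 0.116, 0.0, 0.0]
ft_force: [3.5, -2.3, 5.6]
opening: 0.477
```

```bash
python3 r.py
```

```text
t 19.7 ang 13.28 Tz -0.068 eff6 -0.235 F [ 3.5 -2.3  5.6] op 0.477 q6 -0.411
```

Request:
jog_arm(motion=[0, 0, -0.035, 0, 0, 0, 3, 0, 0, -0.035, 0, 0, 0, 3])

```text
time: 19.95
eef_pos: [0.5228, 0.0268, 0.2223]
orientation: [0.991, 0.133, 0.0, 0.0]
ft_force: [4.3, -2.6, 6.6]
opening: 0.48
```

```bash
python3 r.py
```

```text
t 19.95 ang 15.3 Tz -0.141 eff6 -0.167 F [ 4.3 -2.6  6.6] op 0.48 q6 -0.447
```

Request:
jog_arm(motion=[0, 0, -0.035, 0, 0, 0, 3, 0, 0, -0.035, 0, 0, 0, 3])

```text
time: 20.2
eef_pos: [0.5228, 0.0268, 0.2223]
orientation: [0.989, 0.151, 0.0, 0.0]
ft_force: [3.2, -1.4, 6.1]
opening: 0.478
```

```bash
python3 r.py
```

```text
t 20.2 ang 17.32 Tz -0.037 eff6 -0.089 F [ 3.2 -1.4  6.1] op 0.478 q6 -0.482
```

Request:
jog_arm(motion=[0, 0, -0.035, 0, 0, 0, 3, 0, 0, -0.07, 0, 0, 0, 3, 0, 0, -0.07, 0, 0, 0, 3])

```text
time: 20.58
eef_pos: [0.5228, 0.0268, 0.2223]
orientation: [0.983, 0.185, 0.0, 0.0]
ft_force: [3.6, -2.7, 5.5]
opening: 0.482
```

```bash
python3 r.py
```

```text
t 20.57 ang 21.33 Tz -0.057 eff6 -0.087 F [ 3.6 -2.7  5.5] op 0.482 q6 -0.552
```

Request:
jog_arm(motion=[0, 0, -0.035, 0, 0, 0, 3, 0, 0, -0.07, 0, 0, 0, 3, 0, 0, -0.07, 0, 0, 0, 3])

```text
time: 20.95
eef_pos: [0.5229, 0.0268, 0.2223]
orientation: [0.976, 0.219, 0.0, 0.0]
ft_force: [3.6, -2.0, 5.0]
opening: 0.477
```

```bash
python3 r.py
```

```text
t 20.95 ang 25.34 Tz -0.018 eff6 -0.087 F [ 3.6 -2.   5. ] op 0.477 q6 -0.622
```

Request:
jog_arm(motion=[0, 0, -0.035, 0, 0, 0, 3, 0, 0, -0.07, 0, 0, 0, 3, 0, 0, -0.07, 0, 0, 0, 3])

```text
time: 21.32
eef_pos: [0.5229, 0.0268, 0.2223]
orientation: [0.967, 0.253, 0.0, 0.0]
ft_force: [4.3, -2.2, 5.5]
opening: 0.477
```

```bash
python3 r.py
```

```text
t 21.32 ang 29.34 Tz -0.136 eff6 -0.183 F [ 4.3 -2.2  5.5] op 0.477 q6 -0.692
```

Request:
jog_arm(motion=[0, 0, -0.035, 0, 0, 0, 3, 0, 0, -0.035, 0, 0, 0, 3])

```text
time: 21.58
eef_pos: [0.523, 0.0269, 0.2223]
orientation: [0.963, 0.27, 0.0, 0.0]
ft_force: [4.6, -2.1, 4.5]
opening: 0.485
```

```bash
python3 r.py
```

```text
t 21.57 ang 31.34 Tz -0.129 eff6 -0.227 F [ 4.6 -2.1  4.5] op 0.485 q6 -0.726
```

Request:
jog_arm(motion=[0, 0, -0.035, 0, 0, 0, 3, 0, 0, -0.035, 0, 0, 0, 3])

```text
time: 21.82
eef_pos: [0.5229, 0.0269, 0.2223]
orientation: [0.958, 0.287, 0.0, 0.0]
ft_force: [4.5, -2.5, 4.8]
opening: 0.479
```

```bash
python3 r.py
```

```text
t 21.82 ang 33.34 Tz -0.162 eff6 -0.234 F [ 4.5 -2.5  4.8] op 0.479 q6 -0.761
```

Request:
jog_arm(motion=[0, 0, -0.035, 0, 0, 0, 3, 0, 0, -0.035, 0, 0, 0, 3])

```text
time: 22.08
eef_pos: [0.523, 0.0269, 0.2223]
orientation: [0.953, 0.304, 0.001, 0.0]
ft_force: [4.4, -1.8, 4.8]
opening: 0.481
```

```bash
python3 r.py
```

```text
t 22.07 ang 35.37 Tz -0.127 eff6 -0.163 F [ 4.4 -1.8  4.8] op 0.481 q6 -0.797
```

Request:
jog_arm(motion=[0, 0, -0.035, 0, 0, 0, 3, 0, 0, -0.035, 0, 0, 0, 3])

```text
time: 22.32
eef_pos: [0.523, 0.0269, 0.2223]
orientation: [0.947, 0.321, 0.0, 0.0]
ft_force: [4.5, -2.3, 5.6]
opening: 0.478
```

```bash
python3 r.py
```

```text
t 22.32 ang 37.41 Tz -0.001 eff6 -0.089 F [ 4.5 -2.3  5.6] op 0.478 q6 -0.832
```

Request:
jog_arm(motion=[0, 0, -0.035, 0, 0, 0, 3, 0, 0, -0.035, 0, 0, 0, 3])

```text
time: 22.58
eef_pos: [0.523, 0.0269, 0.2223]
orientation: [0.941, 0.337, 0.0, 0.0]
ft_force: [4.7, -2.8, 5.2]
opening: 0.479
```

```bash
python3 r.py
```

```text
t 22.57 ang 39.41 Tz -0.016 eff6 -0.086 F [ 4.7 -2.8  5.2] op 0.479 q6 -0.867
```

Three clicks so far, at about −3.7°, 16.5° and 36.5°. The fourth should come near 56.5°.

Request:
jog_arm(motion=[0, 0, -0.035, 0, 0, 0, 3, 0, 0, -0.07, 0, 0, 0, 3, 0, 0, -0.105, 0, 0, 0, 3, 0, 0, -0.105, 0, 0, 0, 3])

```text
time: 23.08
eef_pos: [0.523, 0.027, 0.2223]
orientation: [0.922, 0.386, 0.001, 0.0]
ft_force: [5.4, -1.9, 4.2]
opening: 0.483
```

```bash
python3 r.py
```

```text
t 23.07 ang 45.43 Tz -0.032 eff6 -0.087 F [ 5.4 -1.9  4.2] op 0.483 q6 -0.972
```

Request:
jog_arm(motion=[0, 0, -0.035, 0, 0, 0, 3, 0, 0, -0.07, 0, 0, 0, 3, 0, 0, -0.07, 0, 0, 0, 3])

```text
time: 23.45
eef_pos: [0.5231, 0.027, 0.2223]
orientation: [0.908, 0.418, 0.001, 0.0]
ft_force: [4.9, -1.6, 4.2]
opening: 0.479
```

```bash
python3 r.py
```

```text
t 23.45 ang 49.42 Tz -0.111 eff6 -0.186 F [ 4.9 -1.6  4.2] op 0.479 q6 -1.042
```

Request:
jog_arm(motion=[0, 0, -0.035, 0, 0, 0, 3, 0, 0, -0.035, 0, 0, 0, 3])

```text
time: 23.7
eef_pos: [0.5231, 0.027, 0.2223]
orientation: [0.901, 0.434, 0.001, 0.0]
ft_force: [3.5, -1.4, 4.6]
opening: 0.477
```

```bash
python3 r.py
```

```text
t 23.7 ang 51.42 Tz -0.143 eff6 -0.228 F [ 3.5 -1.4  4.6] op 0.477 q6 -1.077
```

Request:
jog_arm(motion=[0, 0, -0.035, 0, 0, 0, 3, 0, 0, -0.035, 0, 0, 0, 3])

```text
time: 23.95
eef_pos: [0.5231, 0.0271, 0.2223]
orientation: [0.893, 0.45, 0.001, 0.0]
ft_force: [5.3, -1.4, 4.1]
opening: 0.477
```

```bash
python3 r.py
```

```text
t 23.95 ang 53.42 Tz -0.146 eff6 -0.233 F [ 5.3 -1.4  4.1] op 0.477 q6 -1.112
```

Request:
jog_arm(motion=[0, 0, -0.035, 0, 0, 0, 3, 0, 0, -0.035, 0, 0, 0, 3])

```text
time: 24.2
eef_pos: [0.5231, 0.027, 0.2223]
orientation: [0.885, 0.465, 0.001, 0.0]
ft_force: [5.6, -1.0, 4.4]
opening: 0.476
```

```bash
python3 r.py
```

```text
t 24.2 ang 55.44 Tz -0.112 eff6 -0.158 F [ 5.6 -1.   4.4] op 0.476 q6 -1.147
```

Request:
jog_arm(motion=[0, 0, -0.035, 0, 0, 0, 3, 0, 0, -0.035, 0, 0, 0, 3])

```text
time: 24.45
eef_pos: [0.5231, 0.0271, 0.2223]
orientation: [0.877, 0.481, 0.001, 0.0]
ft_force: [3.9, -2.0, 5.3]
opening: 0.473
```

```bash
python3 r.py
```

```text
t 24.45 ang 57.46 Tz -0.003 eff6 -0.087 F [ 3.9 -2.   5.3] op 0.473 q6 -1.182
```

The fourth click has jumped and the torque is gone. I'll go 2° further into the free play, then release and rise.

Request:
jog_arm(motion=[0, 0, -0.035, 0, 0, 0, 3, 0, 0, -0.035, 0, 0, 0, 3])

```text
time: 24.7
eef_pos: [0.5232, 0.0271, 0.2223]
orientation: [0.868, 0.496, 0.001, 0.0]
ft_force: [5.0, -2.2, 4.5]
opening: 0.481
```

```bash
python3 r.py
```

```text
t 24.7 ang 59.46 Tz -0.044 eff6 -0.085 F [ 5.  -2.2  4.5] op 0.481 q6 -1.217
```

Request:
jog_arm(motion=[0, 0, 0, 0, 0, 0, 4.6, 0, 0, 0, 0, 0, 0, 5.5, 0, 0, 0, 0, 0, 0, 7, 0, 0, 0, 0, 0, 0, 7.5, 0, 0, 0, 0, 0, 0, 7.5])

```text
time: 25.32
eef_pos: [0.5225, 0.0271, 0.2218]
orientation: [0.868, 0.496, -0.0, -0.0]
ft_force: [0.1, 0.7, -0.6]
opening: 0.875
```

```bash
python3 r.py
```

```text
t 25.32 ang 59.47 Tz 0.045 eff6 0.0 F [ 0.1  0.7 -0.6] op 0.875 q6 -1.217
```

Request:
jog_arm(motion=[0, 0, 0, 0, 0, -1, 7.5, 0, 0, 0, 0, 0, -4, 7.5, 0, 0, 0, 0, 0, -7, 7.5, 0, 0, 0, 0, 0, -9, 7.5, 0, 0, 0, 0, 0, -10, 7.5, 0, 0, 0, 0, 0, -10, 7.5])

```text
time: 26.08
eef_pos: [0.5228, 0.027, 0.3226]
orientation: [0.868, 0.496, 0.001, 0.0]
ft_force: [-0.2, 1.0, -0.3]
opening: 0.882
```

```bash
python3 r.py; python3 - <<'E'
from rig import *
import cv2
cv2.imwrite("pics/w2.png",read_camera("wrist")["image"]); cv2.imwrite("pics/top2.png",read_camera("top")["image"])
E
```

```text
t 26.07 ang 59.47 Tz -0.02 eff6 0.0 F [-0.2  1.  -0.3] op 0.882 q6 -1.217
```

View pics/w2.png

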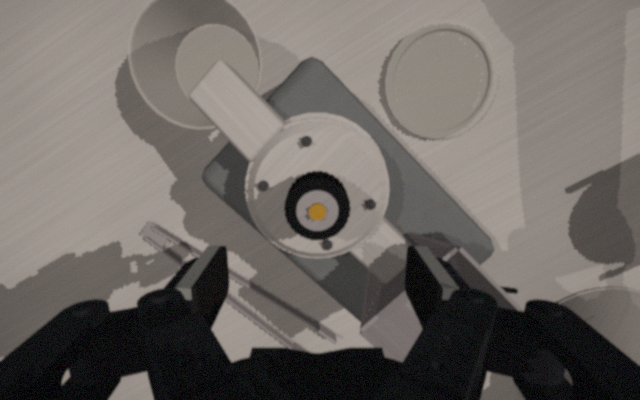

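View pics/top2.png

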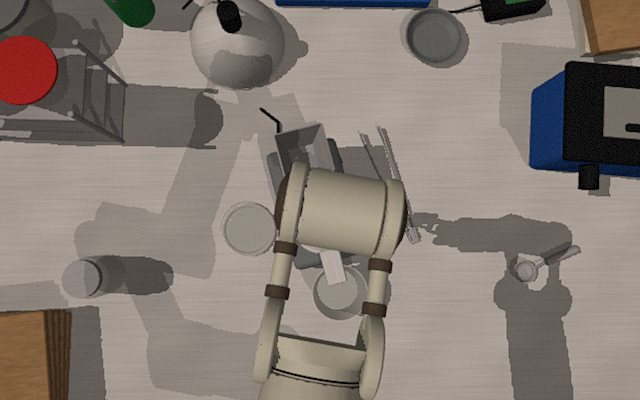

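The wrist view shows the free knob at (317, 210), and the gripper is clear of it. In the top view the cup (340, 292), lid (249, 229) and tongs (395, 185) are where they were at the start. I'm handing in.

```bash
python3 -c "
from rig import *
print(close_job())"
```

```text
the job is handed in; nothing more can be done
None
```

The mill is set: I closed the knob until the burrs touched, backed it off four clicks and let go. I handed the job in at about 26 s of the 64 s allowed.

- **Closing:** I felt four clicks going clockwise, so the knob started four clicks open. After them the torque climbed without a drop. I stopped at about 0.33 N m by the wrist reading (0.38 on the last joint), above the 0.25 that means touching and below the 0.6 that means forcing.
- **Opening:** I counted four torque peaks and drops counter-clockwise. The drops came at tool angles of about −3.7°, 16.5°, 36.5° and 56.5°, evenly 20° apart. I turned 3° further into the free play, where the torque was near zero, and released.
- **Last checks:** After letting go the wrist force was under 1.5 N and the gripper was 10 cm above its gripping height. The cup, lid and tongs look unmoved in the pictures.
- **Limits of the checks:** The wrist torque was noisy, about ±0.05 N m. I cross-checked it with the last joint's effort, and the two agreed on every click I counted going counter-clockwise. The first click while closing rests on the wrist torque alone. The knob's final notch cannot be seen in the pictures, so the four clicks rest on the torque feel and the even spacing.

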